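# Run the flask press down by its flywheel and catch it

### The job

Close the dental flask press as a technician does: take the knob on its handwheel, swing the wheel clockwise and let go so that it runs the plate down by its own momentum, and let it run untouched for a good five seconds while your open fingers go round with the knob, keeping it midway between them, ready to catch it. Then close on the knob and bring the wheel to a stop before the plate reaches the flask, turn it on by hand gently until the plate is firmly down and the wheel goes no further, let go and draw clear. The wheel must never run into its end with a swing, the flask stays put and nothing else on the bench is disturbed.

Things in the scene. Friction and masses are not known exactly. Their poses are not given: they have to be found in the camera images.
- wheel (a joint): the press's level handwheel, dark steel, 203 mm over its rim. Angle in rad, growing CLOCKWISE seen from above, which lowers the plate 1.6 mm per rad; the wheel keeps its height. Starts at 0.2 to 2.2, rests where left; -0.1 upper stop; 20.0 = plate firmly down on the flask, end of travel. A flywheel on a free-running screw: see wheel_axis. Its three spokes leave the rim free
- wheel_axis (a point): point on the wheel's vertical axis, 234 mm up, level with the knob's middle. A 20 mm screw stands out of the hub to 9 mm above this point at most. Wheel inertia 0.0165 kg m2 nominal (hidden: 0.0125 to 0.026); running clockwise it is slowed by 0.0019 N m (hidden: 0.001 to 0.0026) plus 0.0011 N m per rad/s: let go at 2.2 rad/s it slows to 0.3 in 6 s after 7 rad at worst, mostly later
- knob_mid (a point): middle of the upright black knob on the wheel's rim, where to grip: diameter 26 mm (29 at its ends), 54 mm high, free to turn about its own upright axis, so a hand of constant yaw can crank it. It circles with the wheel at 91 mm radius. This point is 234 mm above the table, 28 mm above the knob's foot, 26 mm below its top; the rim's upper face is 31 mm below it
- plate (a joint): how far the round steel pressing plate (92 mm across, under the crosshead) has come down, in m: 0.0016 times the wheel angle. It starts 28 to 32 mm above the flask and is firmly down on its lid at 0.0320 (wheel 20.0)
- press: the flask press, fixed to the table: grey bed 150 x 210 x 18 mm, two steel columns 84 mm either side of the middle, grey crosshead with its top at 166 mm, handwheel above it. Origin: centre of the bed's underside, below the wheel's axis; columns along its y axis. At wheel angle 0 the knob is on the press's -x side
- flask: the closed brass denture flask, 100 x 110 x 60 mm high, 1.2 kg, standing loose on the press bed under the plate. Origin: centre of its underside
- articulator: a dental articulator, 105 x 100 x 110 mm high, white frame on two brass posts with plaster casts between the jaws, a bystander. Origin on its underside, near the middle
- bowl: a rubber mixing bowl, 116 mm across, 70 mm high, a bystander. Origin on its underside, near the middle
- bottle: a white dropper bottle, 48 mm across, 125 mm high, a bystander. Origin on its underside, near the middle
- cup: a paper cup, 72 mm across, 85 mm high, a bystander. Origin on its underside, near the middle
- knife: a plaster spatula 150 mm long lying flat on the table between robot and press, a bystander. Origin on its underside, near the middle
- key: a flat spanner 120 mm long lying on the table, a bystander. Origin on its underside, near the middle
- burs: an aluminium bur stand, 50 x 90 mm, 50 mm high over the burs, a bystander. Origin on its underside, near the middle
- flask_half: the open lower half of a second brass flask, 39 mm high, a bystander. Origin on its underside, near the middle
Mind the look-alikes: they are no part of the job. Leave any orange or red look-alike of the flask alone.

How it is judged:
On the way, in this order (a step that is already met when the one before it is completed fails the run):
1. the wheel runs clockwise by itself (faster than 0.3 rad/s), not touched by the robot, while the tool's centre point stays within 20 mm of the knob's middle, for 5 s on end (velocity of joint wheel above 0.3 rad/s and contact force between each of the arm, the fingers and press below 0.2 N and distance between the grasp point and knob_mid below 0.02 m), for 5 s.
2. the fingers have caught the knob and stopped the wheel (under 0.15 rad/s) before the plate touched the flask (velocity of joint wheel between -0.15 and 0.15 rad/s and contact force between the fingers and press above 1 N and value of joint plate below 0.0315 m), for 0.1 s.
At the end, for the whole second after the job is handed in: the plate is down on the flask to within 0.3 mm, the wheel within 0.15 rad of its end and at rest, the flask upright and within 15 mm of the bed's centre (value of joint wheel above 19.85 rad and value of joint plate above 0.0317 m and velocity of joint wheel between -0.05 and 0.05 rad/s and horizontal distance between flask and press below 0.015 m and angle between flask's own z axis and vertical below 0.05 rad); the robot touches nothing.
It fails at once if the wheel runs into its end faster than 1.2 rad/s (value of joint wheel above 19.75 rad and velocity of joint wheel above 1.2 rad/s).
It fails at once if a bystander is moved by more than 30 mm (distance of any of articulator, bowl, bottle, cup, knife, key, burs, flask_half from where it was at the start of the episode above 0.03 m).
It fails at once if the flask is shifted by more than 15 mm (distance of flask from where it was at the start of the episode above 0.015 m).
It also fails if it takes over 72 s, if anything falls off the work surface, if the arm or the gripper's body presses on something with over 40 N, if the wrist force passes 120 N, or if a joint passes its speed limit or range.

### The arm

A 7-joint arm with a two-finger parallel gripper is mounted at the origin on the work surface. World frame = base frame: x ahead of the robot, y to its left, z up, the work surface at z = 0. Lengths are in m, angles in rad, forces in N, time in s.
With the tool pointing down it reaches from about 0.425 to 0.925 m from the base axis. Payload 6.8 kg.
Tool frame: the origin (TCP) lies midway between the tips of the shut fingers; the grasp point (between the pads) lies manip.pinch_z behind it (manip.pinch_z is the distance from the TCP to the grasp point, in m); z points along the fingers, y is the line along which they close (so a half turn about z gives the same grasp; the last joint's range is limited). The gripper opens to 85 mm and grips with 20 to 120 N. Pads are 22 mm wide; open, the fingers measure 114 mm over their backs; the gripper's body (76 mm by 85 mm) begins 54 mm behind the grasp point. The pads swing forward as they close: fully open they stand 13 mm farther back than shut.
Start: joints at [1.007, 0.477, 0.022, 1.555, -0.011, 1.109, -0.083], TCP at [0.297, -0.606, 0.231] pointing down, gripper open.
Joint ranges: [-2.96, 2.96], [-0.34, 2.1], [-1.41, 1.46], [0.24, 2.44], [-1.37, 4.51], [0.17, 1.92], [-2.96, 2.96]. Speed limits (rad/s): [2.39, 2.39, 3.14, 3.14, 3.14, 3.14, 3.14].

### API

Orientations are given as a unit quaternion [x, y, z, w].
In Python, from rig import monitor, eyes, order, nets, manip gives the robot as it stands.
- The arm moves only by the tool apply_moves, never from a script. Its argument "commands" is a list of rows, each a list of 3 entries, a list of its own where there are three numbers: the finger opening in mm, from 0 to 85.4, then the shift along the world's x, y, z in mm, then the turn, a rotation vector about the world's x, y, z in rad. A call has 1 to 12 rows; each row shifts and turns the commanded pose from where the row before left it; what a row does not reach is not made up. A row lasts 1/12 s, in which the tool goes at most 41.7 mm and 7.16 degrees, less where a joint would pass 70% of its speed; a pose out of reach is approached as far as the arm can. A call with a gripper value outside its range is refused whole. The fingers move at their own pace and stop on an object; the grip force is fixed at half the most. Time passes only in rows, so rows that do not move let the fingers close. It gives the time, the measured TCP pose, the force, the opening and the grip force at its end, in the units of the state.
- monitor.get_obs(): the state, without advancing time (a new reading comes with each control period).
- eyes.grab_frame(name): name is "scene" or "top"; returns a dict with "pixels" (400x640x3 uint8, red, green, blue), "intrinsics" (3x3 intrinsics, pixels), "position" and "orientation" of the camera in the world. Camera axes: x right, y down, z forward; pixel columns grow to the right and rows downward; lengths in m; the calibration is good to about 2 mm. A picture is of the moment at which its call begins. There is no depth.
- order.finish_job(): hands the job in; it is judged then, once.
Trained networks look in a picture, given as the dict that the camera call returned (one of the last four; its "shot" number tells which), for a name from the list of things; names that differ only in an ending like _2 or _b are one class to them, and where a whole thing is asked for, a point or a joint stands for the part that bears it (a point fixed in the world has none). Each returns a list of dicts, best first, with "confidence" (0 to 1); they miss things now and then, are a little off and sometimes report something else, mostly with a low value. They report only what shows in the picture. A call takes as long as a camera call. They do not tell look-alikes from the thing itself.
- nets.recognise(picture, thing): "uv" ([column, row] in pixels, amid what is visible of it).
- nets.spot_point(picture, thing): "uv" ([column, row] in pixels: a listed point, or the origin of a listed thing).
The state is a dict: "time_s": time; "qpos": joint angles; "dq": joint speeds; "joint_efforts": joint torques, N m; "eef_pos": TCP position; "tcp_rot": TCP orientation; "wrist_force": force on the tool from outside, world axes, zero at the start; "torque": the same for the moment, N m; "grip_width": finger opening in m; "finger_force": force on a finger pad.
Only numpy, scipy, OpenCV 4.12 (cv2) and the standard library are available. Lean on these libraries where they do the work, as an engineer would, in place of code of your own. Each camera call takes 0.05 s, during which the arm holds its last target. There are 200 camera calls.

## Working session

There is one attempt and no reset: what is moved stays moved. The work goes in short steps, Python scripts to look and compute and a tool call to move; the robot and the scene stay as the last step left them, time stands still between calls to the robot, and variables do not carry over. Pictures are saved under pics/ and viewed, at most 10 in all, crops included, and the job is handed in when it is done.

Besides the shell and the picture viewer there is one more tool, called by a JSON object that holds its "api" and its "payload", one argument or row to a line. apply_moves: Moves the arm, as the interface text tells. Its arguments: {"type":"object","properties":{"commands":{"type":"array"}},"required":["commands"]}

```bash
ls; mkdir -p pics
cat > h.py <<'E'
import numpy as np, cv2
from rig import monitor, eyes, order, nets, manip
from scipy.spatial.transform import Rotation as R
def ray(p,uv):
    K=np.array(p["intrinsics"]);d=np.linalg.solve(K,[uv[0],uv[1],1.])
    return np.array(p["position"]),R.from_quat(p["orientation"]).apply(d)
def atz(p,uv,z):
    o,d=ray(p,uv);return o+d*(z-o[2])/d[2]
def proj(p,X):
    c=R.from_quat(p["orientation"]).inv().apply(np.array(X)-p["position"]);u=np.array(p["intrinsics"])@c;return u[:2]/u[2]
E
python3 - <<'E'
from h import *
o=monitor.get_obs();print({k:np.round(v,3) for k,v in o.items()},manip.pinch_z)
for n in("scene","top"):
    p=eyes.grab_frame(n);cv2.imwrite(f"pics/{n}0.png",p["pixels"][:,:,::-1])
    print(n,np.round(p["position"],3),np.round(p["orientation"],3))
    for t,z in(("wheel_axis",.234),("knob_mid",.234),("press",0),("flask",.018)):
        for r in nets.spot_point(p,t)[:3]:print(t,np.round(r["uv"],1),round(r["confidence"],2),np.round(atz(p,r["uv"],z),4))
E
```

```text
pics
{'time_s': np.float64(0.0), 'qpos': array([ 1.007,  0.478,  0.022,  1.556, -0.012,  1.109, -0.083]), 'dq': array([-0.   , -0.   , -0.001,  0.001, -0.001, -0.   , -0.   ]), 'joint_efforts': array([ 0.0000e+00, -5.9645e+01,  1.6080e+00, -2.8120e+01,  1.2000e-02,
        9.0000e-03,  0.0000e+00]), 'eef_pos': array([ 0.297, -0.606,  0.23 ]), 'tcp_rot': array([ 0.974,  0.226, -0.   , -0.001]), 'wrist_force': array([ 0.598,  0.779, -0.53 ]), 'torque': array([-0.069,  0.037,  0.011]), 'finger_force': np.float64(0.0), 'grip_width': np.float64(0.085)} 0.0187
scene [ 1.299 -0.293  1.209] [ 0.759  0.558 -0.19  -0.276]
wheel_axis [362.4 202.8] 0.8 [0.5911 0.0907 0.234 ]
knob_mid [386.2 192.7] 0.71 [0.5755 0.1739 0.234 ]
press [353.7 241. ] 0.95 [0.5687 0.0927 0.    ]
press [432.  251.7] 0.7 [0.6864 0.3292 0.    ]
flask [288.7 261.3] 0.73 [ 0.5915 -0.1421  0.018 ]
flask [359.9 198.3] 0.66 [0.4119 0.1748 0.018 ]
flask [354.6 240.3] 0.56 [0.5779 0.0909 0.018 ]
top [ 0.389 -0.01   1.274] [ 0.709 -0.702  0.043 -0.043]
wheel_axis [279.4 163.8] 0.84 [0.5741 0.0971 0.234 ]
wheel_axis [287.7 172.1] 0.57 [0.554  0.0767 0.234 ]
wheel_axis [210.2 140.3] 0.29 [0.6302 0.2664 0.234 ]
knob_mid [246.1 166.7] 0.89 [0.5661 0.1772 0.234 ]
press [287.1 172.9] 0.8 [0.5886 0.0979 0.    ]
flask [253.7 236.4] 0.91 [0.4014 0.188  0.018 ]
flask [288.5 172.1] 0.75 [0.5882 0.0924 0.018 ]
flask [365.4 177.6] 0.58 [ 0.5744 -0.1311  0.018 ]
```

Run:
```python
import cv2,numpy as np
a=cv2.imread("pics/scene0.png");b=cv2.imread("pics/top0.png")
c=cv2.resize(b[80:280,160:420],None,fx=3,fy=3,interpolation=2);cv2.imwrite("pics/topc.png",c)
c=cv2.resize(a[120:320,230:490],None,fx=3,fy=3,interpolation=2);cv2.imwrite("pics/scenec.png",c)
```

```text
(no output)
```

View pics/topc.png

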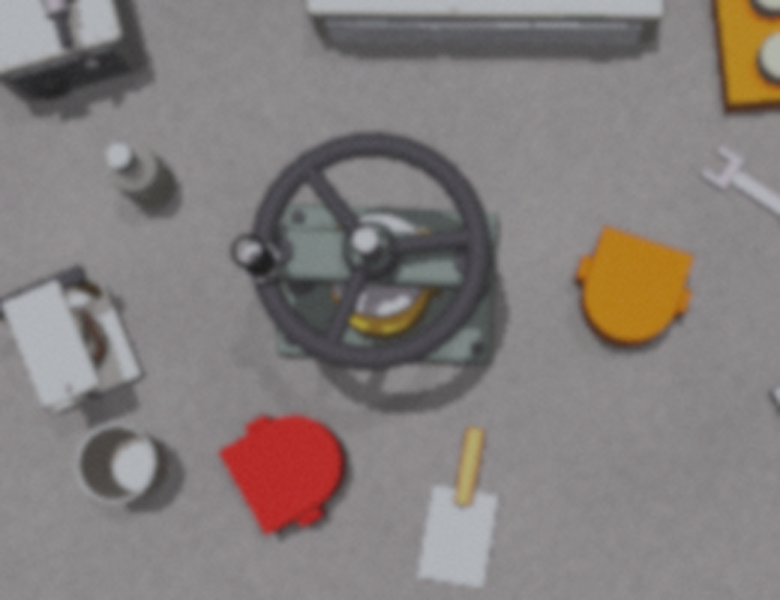

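View pics/scenec.png

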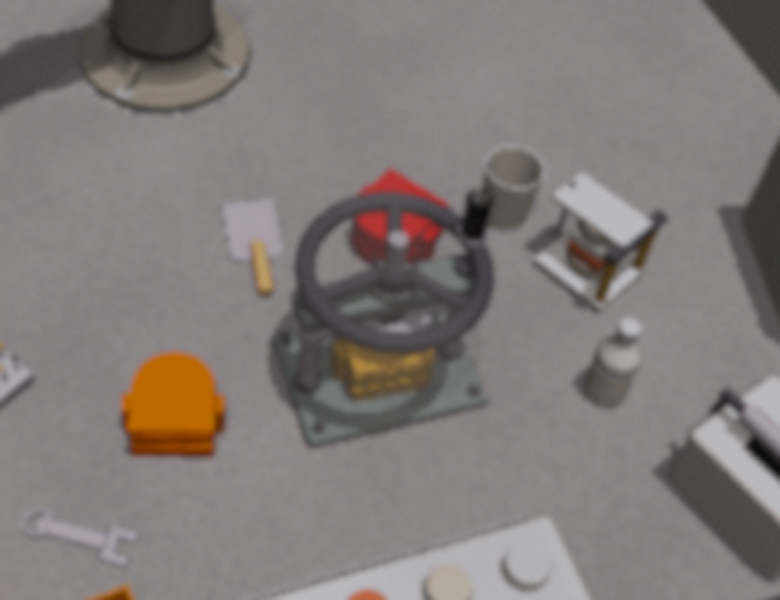

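Top crop: wheel hub near (372,248), knob at (252,256) on the left, spokes opposite to and ±60° from the knob. The brass flask is on the press bed under the wheel. The orange (635,285) and red (285,475) flasks are look-alikes and stand away from the press. Next I'll refine the axis and the wheel angle.

```bash
cat >> h.py <<'E'
def dark(p):
    im=cv2.GaussianBlur(p["pixels"],(3,3),0).astype(int)
    return np.where(im.max(2)<95,1.,0.)
def samp(m,p,P):
    q=R.from_quat(p["orientation"]).inv().apply(P-np.array(p["position"]))@np.array(p["intrinsics"]).T
    q=(q[:,:2]/q[:,2:]).astype(np.float32)
    return cv2.remap(m.astype(np.float32),q[None,:,0],q[None,:,1],1)[0]
E
python3 - <<'E'
from h import *
from scipy.optimize import minimize
t=np.linspace(0,2*np.pi,180,endpoint=False)
def ring(c,r,z):return np.c_[c[0]+r*np.cos(t),c[1]+r*np.sin(t),0*t+z]
for n in("top","scene"):
    p=eyes.grab_frame(n);g=cv2.cvtColor(p["pixels"],cv2.COLOR_RGB2GRAY)
    c=cv2.GaussianBlur(g,(3,3),0)
    m=c.astype(float)
    P=ring((.58,.094),.094,.196)
    print(n,"rim grey",np.percentile(samp(m,p,P),[10,50,90]))
    for z in(.19,.196):
        def f(c):
            return np.mean([samp(m,p,ring(c,r,z)).mean() for r in(.089,.092,.095,.098)])-np.mean([samp(m,p,ring(c,r,z)).mean() for r in(.078,.106,.110)])
        best=min(((f((x,y)),x,y) for x in np.arange(.55,.61,.002) for y in np.arange(.07,.12,.002)))
        r=minimize(f,best[1:],method="Nelder-Mead");print(z,r.x,r.fun)
    for k in("wheel_axis","knob_mid"):
        for r in nets.spot_point(p,k)[:2]:print(k,np.round(r["uv"],1),round(r["confidence"],2),np.round(atz(p,r["uv"],.234),4))
E
```

```text
top rim grey [65.89033203 75.18017578 76.97363281]
0.19 [0.58202583 0.09077901] -37.397178649902344
0.196 [0.58077633 0.0901661 ] -37.364891052246094
wheel_axis [281.2 164.8] 0.67 [0.5717 0.0927 0.234 ]
knob_mid [245.4 164.5] 0.88 [0.5715 0.179  0.234 ]
knob_mid [412.3 143.9] 0.23 [ 0.6264 -0.2242  0.234 ]
scene rim grey [68.74707031 76.76953125 85.715625  ]
0.19 [0.58517271 0.09179183] -24.225234985351562
0.196 [0.58921729 0.08980663] -24.262008666992188
wheel_axis [361.9 201.8] 0.58 [0.5872 0.0906 0.234 ]
knob_mid [387.4 194. ] 0.98 [0.5813 0.1753 0.234 ]
```

```bash
cat >> h.py <<'E'
C=np.array([.583,.0913])
PH=np.radians(np.arange(0,360,.5))
def spoke(p,z=.192,c=C):
    "score over knob azimuth phi (world ccw): lower=better, spokes at phi+-60,180"
    m=cv2.GaussianBlur(cv2.cvtColor(p["pixels"],cv2.COLOR_RGB2GRAY),(3,3),0)
    rr=np.arange(.034,.080,.003)
    A,B=np.meshgrid(PH,rr,indexing="ij")
    v=samp(m,p,np.c_[(c[0]+B*np.cos(A)).ravel(),(c[1]+B*np.sin(A)).ravel(),0*A.ravel()+z]).reshape(A.shape)
    v=np.abs(v-73).clip(0,40)   # distance to steel grey
    # shift helper
    def at(deg):return np.roll(v,-int(round(deg*2)),axis=0)
    def one(d):
        s=sum(at(d+e).mean(1) for e in(-2,0,2))/3
        return s-(at(d+14).mean(1)+at(d-14).mean(1))/2
    return one(60)+one(-60)+one(180)
def knobphi(p,guess=None,z=.192,w=60):
    s=spoke(p,z)
    if guess is not None:
        d=np.degrees(np.angle(np.exp(1j*(PH-guess))));s=np.where(np.abs(d)<w,s,99)
    i=int(np.argmin(s));return PH[i],s[i]
E
python3 - <<'E'
from h import *
for n in("top","scene"):
    p=eyes.grab_frame(n)
    for z in(.188,.192,.2):
        f,s=knobphi(p,np.pi/2,z);print(n,z,np.degrees(f),s)
    for r in np.atleast_1d(nets.spot_point(p,"knob_mid"))[:1]:
        d=atz(p,r["uv"],.234)[:2]-C;print(d,np.degrees(np.arctan2(d[1],d[0])),np.hypot(*d))
E
```

```text
top 0.188 98.0 -64.371
top 0.192 98.5 -66.441826
top 0.2 98.0 -67.90965
[-0.00514128  0.08817456] 93.33702558471597 0.0883243208024928
scene 0.188 105.5 -29.620537
scene 0.192 101.0 -32.21712
scene 0.2 101.5 -25.546976
[-0.00677217  0.09571136] 94.0472873651087 0.09595065122815674
```

{"api": "apply_moves", "payload": {
  "commands": [
    [85,[0,0,33],[0,0,0]],
    [85,[0,0,33],[0,0,0]],
    [85,[6,16,33],[0,0,-0.05]],
    [85,[12,33,0],[0,0,-0.05]],
    [85,[12,33,0],[0,0,-0.05]],
    [85,[12,33,0],[0,0,-0.05]],
    [85,[12,33,0],[0,0,-0.05]],
    [85,[12,33,0],[0,0,-0.05]],
    [85,[12,33,0],[0,0,-0.05]],
    [85,[12,33,0],[0,0,-0.05]],
    [85,[12,33,0],[0,0,-0.05]],
    [85,[12,33,0],[0,0,-0.006]]
  ]
}}

```text
time_s: 2.0
eef_pos: [0.4114, -0.2914, 0.3306]
tcp_rot: [1.0, -0.001, 0.0, 0.0]
wrist_force: [0.5, -0.7, 0.6]
grip_width: 0.0852
finger_force: 0.0
```

{"api": "apply_moves", "payload": {
  "commands": [
    [85,[12,33,0],[0,0,0]],
    [85,[12,33,0],[0,0,0]],
    [85,[12,33,0],[0,0,0]],
    [85,[12,33,0],[0,0,0]],
    [85,[12,33,0],[0,0,0]],
    [85,[12,33,0],[0,0,0]],
    [85,[12,33,0],[0,0,0]],
    [85,[12,33,0],[0,0,0]],
    [85,[12,33,0],[0,0,0]],
    [85,[12,33,0],[0,0,0]],
    [85,[12,33,0],[0,0,0]],
    [85,[0,0,0],[0,0,0]]
  ]
}}

```text
time_s: 3.0
eef_pos: [0.5439, 0.0782, 0.3305]
tcp_rot: [1.0, 0.005, 0.001, -0.002]
wrist_force: [-0.2, 0.6, -0.1]
grip_width: 0.085
finger_force: 0.0
```

{"api": "apply_moves", "payload": {
  "commands": [
    [85,[10,34,0],[0,0,0]],
    [85,[10,34,0],[0,0,0]],
    [85,[10,34,0],[0,0,0]],
    [85,[0,10,0],[0,0,0]],
    [85,[0,0,0],[0,0,0]],
    [85,[0,0,0],[0,0,0]]
  ]
}}

```text
time_s: 3.5
eef_pos: [0.5729, 0.1818, 0.3301]
tcp_rot: [1.0, 0.0, -0.0, 0.0]
wrist_force: [-0.2, -0.4, -0.0]
grip_width: 0.085
finger_force: 0.0
```

Run:
```python
from h import *
o=monitor.get_obs();print(o["time_s"],o["eef_pos"],o["tcp_rot"],o["dq"].round(3),o["qpos"].round(3))
p=eyes.grab_frame("scene");q=eyes.grab_frame("top")
a=np.hstack([p["pixels"][100:340,220:500],q["pixels"][60:300,150:430]])[:,:,::-1]
cv2.imwrite("pics/a1.png",cv2.resize(a,None,fx=1.42,fy=1.42,interpolation=2))
o=monitor.get_obs();print(o["time_s"],o["eef_pos"])
for f in(p,q):print(np.degrees(knobphi(f,1.7,w=40)[0]),knobphi(f,1.7)[1],nets.spot_point(f,"knob_mid")[:1])
```

```text
3.5 [0.5729145  0.18180681 0.33005163] [ 9.99999811e-01  4.72838203e-04 -2.57307868e-04  2.96089282e-04] [ 0.029 -0.015  0.03   0.012  0.006  0.001  0.002] [-0.067  0.315 -0.443  1.59   0.14   1.269 -2.102]
3.6 [0.57327908 0.17987465 0.33024157]
105.5 -24.752209 [{'uv': [389.4, 192.2], 'confidence': 0.59}]
98.5 -37.40387 []
```

View pics/a1.png

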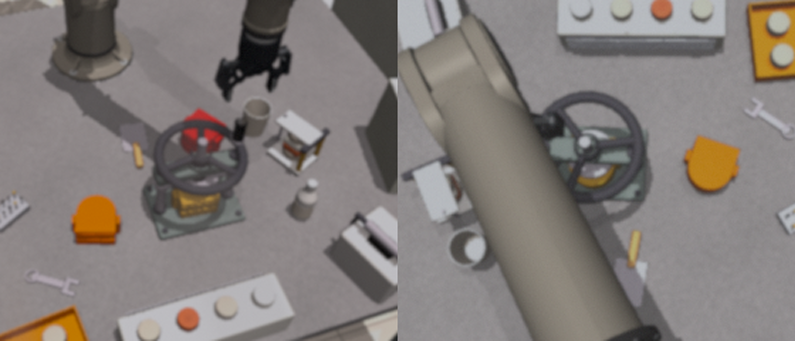

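The picture shows the open gripper above the knob (knob at (238,129) in the left panel), with nothing in the way below. I'll go down and grip.

{"api": "apply_moves", "payload": {
  "commands": [
    [85,[0,0,-28],[0,0,0]],
    [85,[0,0,-30],[0,0,0]],
    [85,[0,0,-28],[0,0,0]],
    [85,[0,0,-20],[0,0,0]],
    [85,[0,0,-6],[0,0,0]],
    [85,[0,0,0],[0,0,0]],
    [85,[0,0,0],[0,0,0]]
  ]
}}

```text
time_s: 4.28
eef_pos: [0.5738, 0.1815, 0.2194]
tcp_rot: [1.0, -0.001, 0.001, -0.0]
wrist_force: [0.2, -0.8, 0.6]
grip_width: 0.0852
finger_force: 0.0
```

{"api": "apply_moves", "payload": {
  "commands": [
    [30,[0,0,0],[0,0,0]],
    [20,[0,0,0],[0,0,0]],
    [20,[0,0,0],[0,0,0]],
    [20,[0,0,0],[0,0,0]],
    [20,[0,0,0],[0,0,0]],
    [20,[0,0,0],[0,0,0]],
    [20,[0,0,0],[0,0,0]],
    [20,[0,0,0],[0,0,0]]
  ]
}}

```text
time_s: 4.95
eef_pos: [0.5736, 0.1828, 0.2192]
tcp_rot: [1.0, 0.0, 0.001, -0.001]
wrist_force: [-1.1, 1.9, 5.4]
grip_width: 0.0256
finger_force: 58.8
```

```bash
cat >> h.py <<'E'
def rows(phis,start,c,g=85,r=.091,z=0):
    "phis: knob azimuth (rad) at each row end; start: commanded xy (m); prints mm rows"
    cur=np.round(np.array(start)*1000,1);out=[]
    for f in np.atleast_1d(phis):
        t=(np.array(c)+r*np.array([np.cos(f),np.sin(f)]))*1000
        d=np.round((t-cur)*2)/2;cur=cur+d;out.append([g,[float(d[0]),float(d[1]),z],[0,0,0]])
    print(str(out).replace(".0,",",").replace(".0]","]"));print("cmd end",cur)
E
python3 - <<'E'
from h import *
w=np.array([.3,.7,1,1,1,1,1,1,.7,.3,0,0]);w=np.cumsum(w)/w.sum()
rows(np.radians(97-67*w),(.573,.182),(.583,.0925),20)
E
```

```text
[[20, [3, 1, 0], [0, 0, 0]], [20, [9, 0.5, 0], [0, 0, 0]], [20, [13.5, -1.5, 0], [0, 0, 0]], [20, [13, -3, 0], [0, 0, 0]], [20, [12, -5, 0], [0, 0, 0]], [20, [11.5, -7, 0], [0, 0, 0]], [20, [10.5, -8, 0], [0, 0, 0]], [20, [9, -10, 0], [0, 0, 0]], [20, [5, -7.5, 0], [0, 0, 0]], [20, [2.5, -3.5, 0], [0, 0, 0]], [20, [-0, -0, 0], [0, 0, 0]], [20, [-0, -0, 0], [0, 0, 0]]]
cmd end [662. 138.]
```

{"api": "apply_moves", "payload": {
  "commands": [
    [20,[3,1,0],[0,0,0]],
    [20,[9,0.5,0],[0,0,0]],
    [20,[13.5,-1.5,0],[0,0,0]],
    [20,[13,-3,0],[0,0,0]],
    [20,[12,-5,0],[0,0,0]],
    [20,[11.5,-7,0],[0,0,0]],
    [20,[10.5,-8,0],[0,0,0]],
    [20,[9,-10,0],[0,0,0]],
    [20,[5,-7.5,0],[0,0,0]],
    [20,[2.5,-3.5,0],[0,0,0]],
    [20,[0,0,0],[0,0,0]],
    [20,[0,0,0],[0,0,0]]
  ]
}}

```text
time_s: 5.95
eef_pos: [0.6654, 0.1377, 0.2193]
tcp_rot: [1.0, -0.001, 0.003, -0.001]
wrist_force: [8.6, 4.7, 1.6]
grip_width: 0.0254
finger_force: 59.1
```

Run:
```python
from h import *
o=monitor.get_obs();print(o["time_s"],o["eef_pos"],o["wrist_force"].round(2),o["grip_width"],o["finger_force"])
p=eyes.grab_frame("scene");q=eyes.grab_frame("top")
a=np.hstack([p["pixels"][100:340,220:500],q["pixels"][60:300,150:430]])[:,:,::-1]
cv2.imwrite("pics/a2.png",cv2.resize(a,None,fx=1.42,fy=1.42,interpolation=2))
o=monitor.get_obs();print(o["time_s"],o["eef_pos"],o["wrist_force"].round(2))
for f in(p,q):
  for z in (.188,.192,.196):
    a,s=knobphi(f,.6,z=z,w=50);print(np.degrees(a),s)
```

```text
5.95 [0.66540624 0.13772063 0.21927009] [8.56 4.7  1.63] 0.025368943880352816 59.14094265550375
6.05 [0.66486057 0.13864927 0.21924832] [7.5  4.94 2.43]
29.999999999999996 -13.096893
32.5 -10.788401
35.5 -11.400116
33.0 -9.55187
32.5 -9.614544
32.0 -9.640554
```

View pics/a2.png

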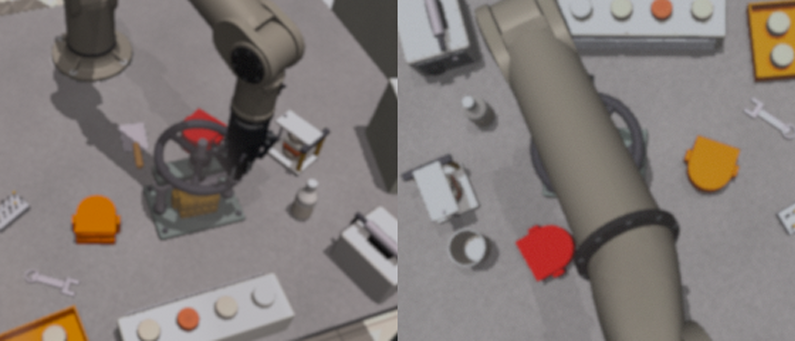

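```bash
cat >> h.py <<'E'
CE=np.array([.5865,.0925])
def coast(phi,w,n,J=.0165,c=.0019,dt=1/12):
    out=[]
    for i in range(n):
        for _ in range(20): phi-=w*dt/20; w-=(c+.0011*w)/J*dt/20
        out.append(phi)
    return np.array(out),w
E
python3 - <<'E'
from h import *
k=np.arange(1,13)/12
A=np.radians(30.5)-.5*2.1*k**2
rows(A,(.662,.138),CE,20)
f=A[-1]; b=[f-.175,f-.35]; c,w=coast(b[-1],2.1,10)
e=CE+.091*np.array([np.cos(f),np.sin(f)])
rows(np.r_[b,c],np.round(e*2000)/2000,CE,85);print(np.degrees(f),np.degrees(c),w)
E
```

```text
[[20, [3, 0, 0], [0, 0, 0]], [20, [1, -1.5, 0], [0, 0, 0]], [20, [2, -3, 0], [0, 0, 0]], [20, [2, -4.5, 0], [0, 0, 0]], [20, [2, -5.5, 0], [0, 0, 0]], [20, [2, -6.5, 0], [0, 0, 0]], [20, [2, -8.5, 0], [0, 0, 0]], [20, [1.5, -10, 0], [0, 0, 0]], [20, [-0, -11.5, 0], [0, 0, 0]], [20, [-2, -12.5, 0], [0, 0, 0]], [20, [-3.5, -13, 0], [0, 0, 0]], [20, [-6.5, -14, 0], [0, 0, 0]]]
cmd end [665.5  47.5]
[[85, [-9, -13, 0], [0, 0, 0]], [85, [-11, -11.5, 0], [0, 0, 0]], [85, [-13, -9, 0], [0, 0, 0]], [85, [-14, -7, 0], [0, 0, 0]], [85, [-15, -4, 0], [0, 0, 0]], [85, [-15.5, -1.5, 0], [0, 0, 0]], [85, [-15, 1, 0], [0, 0, 0]], [85, [-14.5, 3.5, 0], [0, 0, 0]], [85, [-14, 6, 0], [0, 0, 0]], [85, [-12.5, 7.5, 0], [0, 0, 0]], [85, [-11, 9.5, 0], [0, 0, 0]], [85, [-9, 11.5, 0], [0, 0, 0]]]
cmd end [512.   40.5]
-29.660568488736445 [ -59.69271027  -69.57034187  -79.34754568  -89.02487816  -98.6028927
 -108.08213961 -117.46316614 -126.74651654 -135.93273201 -145.02235078] 1.8931442085815697
```

{"api": "apply_moves", "payload": {
  "commands": [
    [20,[3,0,0],[0,0,0]],
    [20,[1,-1.5,0],[0,0,0]],
    [20,[2,-3,0],[0,0,0]],
    [20,[2,-4.5,0],[0,0,0]],
    [20,[2,-5.5,0],[0,0,0]],
    [20,[2,-6.5,0],[0,0,0]],
    [20,[2,-8.5,0],[0,0,0]],
    [20,[1.5,-10,0],[0,0,0]],
    [20,[0,-11.5,0],[0,0,0]],
    [20,[-2,-12.5,0],[0,0,0]],
    [20,[-3.5,-13,0],[0,0,0]],
    [20,[-6.5,-14,0],[0,0,0]]
  ]
}}

```text
time_s: 7.05
eef_pos: [0.6654, 0.0473, 0.2192]
tcp_rot: [1.0, 0.0, -0.0, -0.0]
wrist_force: [-6.0, 2.5, 11.1]
grip_width: 0.0249
finger_force: 59.8
```

{"api": "apply_moves", "payload": {
  "commands": [
    [20,[-9,-13,0],[0,0,0]],
    [20,[-11,-11.5,0],[0,0,0]],
    [85,[-13,-9,0],[0,0,0]],
    [85,[-14,-7,0],[0,0,0]],
    [85,[-15,-4,0],[0,0,0]],
    [85,[-15.5,-1.5,0],[0,0,0]]
  ]
}}

```text
time_s: 7.55
eef_pos: [0.5865, -0.0012, 0.2173]
tcp_rot: [1.0, -0.001, -0.001, 0.001]
wrist_force: [0.5, 0.1, 0.2]
grip_width: 0.0726
finger_force: 0.0
```

Run:
```python
from h import *
o=monitor.get_obs();print(o["time_s"],o["eef_pos"],o["wrist_force"].round(2),o["grip_width"],o["finger_force"])
```

```text
7.55 [ 0.58654988 -0.00116126  0.21726284] [0.46 0.06 0.25] 0.07257215363238853 0.0
```

{"api": "apply_moves", "payload": {
  "commands": [
    [85,[-15,1,0],[0,0,0]],
    [85,[-14.5,3.5,0],[0,0,0]],
    [85,[-14,6,0],[0,0,0]],
    [85,[-12.5,7.5,0],[0,0,0]]
  ]
}}

```text
time_s: 7.88
eef_pos: [0.5303, 0.0176, 0.2174]
tcp_rot: [1.0, -0.001, -0.001, 0.001]
wrist_force: [0.8, -0.0, 0.4]
grip_width: 0.0849
finger_force: 0.0
```

```bash
cat > look.py <<'E'
from h import *
import sys
g=np.radians(float(sys.argv[1]))
o=monitor.get_obs();print(o["time_s"],o["eef_pos"].round(4),o["wrist_force"].round(2),o["grip_width"].round(4),o["finger_force"])
for n in sys.argv[2:]:
    p=eyes.grab_frame(n);cv2.imwrite(f"pics/l_{n}_{o['time_s']:.2f}.png",p["pixels"][:,:,::-1])
    for z in(.188,.194):
        a,s=knobphi(p,g,z=z,w=40);print(n,z,"spoke phi",np.degrees(a),s)
    for r in nets.spot_point(p,"knob_mid")[:2]:
        x=atz(p,r["uv"],.234)[:2];d=x-CE;print("net",round(r["confidence"],2),x.round(4),"phi",np.degrees(np.arctan2(d[1],d[0]))%360,"r",np.hypot(*d))
    o=monitor.get_obs();print(o["time_s"],o["eef_pos"].round(4))
E
python3 look.py -133 scene
```

```text
Traceback (most recent call last):
  File "look.py", line 4, in <module>
    o=monitor.get_obs();print(o["time_s"],o["eef_pos"].round(4),o["wrist_force"].round(2),o["grip_width"].round(4),o["finger_force"])
                                                                                          ^^^^^^^^^^^^^^^^^^^^^
AttributeError: 'float' object has no attribute 'round'
```

```bash
sed -i 's/o\["grip_width"\].round(4)/o["grip_width"]/; s/for r in nets.*$/for r in []:/' look.py; python3 look.py -126.7 scene
```

```text
7.8833 [0.5303 0.0176 0.2174] [ 0.81 -0.04  0.37] 0.0849107682579688 0.0
scene 0.188 spoke phi 233.0 -29.851154
scene 0.194 spoke phi 233.0 -34.11388
7.9333 [0.5281 0.0199 0.2174]
```

Run:
```python
from h import *
c,w=coast(np.radians(-132.3),1.92,11);rows(c,(.532,.0195),CE);print(np.degrees(c)%360,w)
```

```text
[[85, [-16.5, 16.5, 0], [0, 0, 0]], [85, [-8, 11.5, 0], [0, 0, 0]], [85, [-6, 13, 0], [0, 0, 0]], [85, [-4, 13.5, 0], [0, 0, 0]], [85, [-2, 13.5, 0], [0, 0, 0]], [85, [0.5, 14, 0], [0, 0, 0]], [85, [2.5, 13, 0], [0, 0, 0]], [85, [4, 13, 0], [0, 0, 0]], [85, [6, 12, 0], [0, 0, 0]], [85, [7.5, 10.5, 0], [0, 0, 0]], [85, [9, 9.5, 0], [0, 0, 0]]]
cmd end [525.  159.5]
[218.57855356 209.55334495 200.62384092 191.78951117 183.04982837
 174.40426807 165.85230875 157.39343177 149.02712138 140.75286466
 132.57015156] 1.703755839631836
```

{"api": "apply_moves", "payload": {
  "commands": [
    [85,[-13,13,0],[0,0,0]],
    [85,[-11.5,15,0],[0,0,0]],
    [85,[-6,13,0],[0,0,0]],
    [85,[-4,13.5,0],[0,0,0]],
    [85,[-2,13.5,0],[0,0,0]],
    [85,[0.5,14,0],[0,0,0]],
    [85,[2.5,13,0],[0,0,0]],
    [85,[4,13,0],[0,0,0]],
    [85,[6,12,0],[0,0,0]],
    [85,[7.5,10.5,0],[0,0,0]],
    [85,[9,9.5,0],[0,0,0]]
  ]
}}

```text
time_s: 8.85
eef_pos: [0.5256, 0.1597, 0.218]
tcp_rot: [1.0, -0.0, -0.0, 0.0]
wrist_force: [0.6, 0.3, 0.1]
grip_width: 0.0853
finger_force: 0.0
```

```bash
python3 look.py 132.6 scene
```

```text
8.85 [0.5256 0.1597 0.218 ] [0.56 0.33 0.08] 0.08528035876949022 0.0
scene 0.188 spoke phi 119.99999999999999 -22.097126
scene 0.194 spoke phi 125.00000000000001 -30.226755
8.9 [0.5273 0.1618 0.2182]
```

```bash
cat >> look.py <<'E'
    import pickle;pickle.dump(dict(p),open(f"pics/l_{n}.pkl","wb"))
    for c in(C,CE):
        for z in(.185,.192,.199):
            s=spoke(p,z,c);d=np.degrees(np.angle(np.exp(1j*(PH-g))));s=np.where(np.abs(d)<45,s,99);i=s.argmin();print(c,z,np.degrees(PH[i]),s[i].round(1))
E
python3 - <<'E'
from h import *
c,w=coast(np.radians(116),1.92,8,.024,.0012);rows(c,(.525,.1595),CE);print(np.degrees(c)%360,w)
E
```

```text
[[85, [35, 20, 0], [0, 0, 0]], [85, [14, 3, 0], [0, 0, 0]], [85, [14.5, 1, 0], [0, 0, 0]], [85, [14, -1.5, 0], [0, 0, 0]], [85, [14, -3.5, 0], [0, 0, 0]], [85, [13, -5.5, 0], [0, 0, 0]], [85, [11.5, -7.5, 0], [0, 0, 0]], [85, [10.5, -9.5, 0], [0, 0, 0]]]
cmd end [651.5 156. ]
[106.85872693  97.7721635   88.74010111  79.76233198  70.83864912
  61.96884633  53.15271817  44.39006003] 1.8293828269720813
```

{"api": "apply_moves", "payload": {
  "commands": [
    [85,[26,14,0],[0,0,0]],
    [85,[21,8,0],[0,0,0]],
    [85,[16.5,2,0],[0,0,0]],
    [85,[14,-1.5,0],[0,0,0]],
    [85,[14,-3.5,0],[0,0,0]],
    [85,[13,-5.5,0],[0,0,0]],
    [85,[11.5,-7.5,0],[0,0,0]],
    [85,[10.5,-9.5,0],[0,0,0]]
  ]
}}

```text
time_s: 9.57
eef_pos: [0.6525, 0.1553, 0.2178]
tcp_rot: [1.0, 0.0, -0.0, 0.0]
wrist_force: [-0.1, -0.3, -0.5]
grip_width: 0.0851
finger_force: 0.0
```

```bash
python3 look.py 44.4 scene
```

```text
9.5667 [0.6525 0.1553 0.2178] [-0.09 -0.27 -0.46] 0.08512276499183395 0.0
scene 0.188 spoke phi 48.5 -17.878012
scene 0.194 spoke phi 52.0 -22.850647
9.6167 [0.6547 0.1516 0.2176]
[0.583  0.0913] 0.185 45.0 -14.9
[0.583  0.0913] 0.192 51.0 -22.3
[0.583  0.0913] 0.199 54.5 -22.0
[0.5865 0.0925] 0.185 39.0 -20.4
[0.5865 0.0925] 0.192 49.5 -20.9
[0.5865 0.0925] 0.199 53.5 -24.3
```

```bash
ls pics
python3 - <<'E'
from h import *
import pickle,glob
P=pickle.load(open("pics/l_scene.pkl","rb"))
ims={}
for f,g in(("scene0",97),("l_scene_7.88",233),("l_scene_8.85",121),("l_scene_9.57",46)):
    q=dict(P);q["pixels"]=cv2.imread(f"pics/{f}.png")[:,:,::-1].copy();ims[f]=(q,np.radians(g))
res=[]
for z in(.185,.19,.195,.2):
  for cx in np.arange(.576,.597,.003):
    for cy in(.087,.09,.093,.096):
      tot=0;a=[]
      for f,(q,g) in ims.items():
        s=spoke(q,z,(cx,cy));d=np.degrees(np.angle(np.exp(1j*(PH-g))));s=np.where(np.abs(d)<30,s,99);i=s.argmin();tot+=s[i];a.append(np.degrees(PH[i]))
      res.append((tot,z,cx.round(4),cy,a))
res.sort(key=lambda r:r[0])
for r in res[:10]:print(r)
x=ims["l_scene_9.57"][0]["pixels"][120:280,270:430];y=ims["l_scene_8.85"][0]["pixels"][120:280,270:430]
cv2.imwrite("pics/v1.png",cv2.resize(np.hstack([y,x])[:,:,::-1],None,fx=2.5,fy=2.5,interpolation=2))
E
```

```text
a1.png
a2.png
l_scene.pkl
l_scene_7.88.png
l_scene_8.85.png
l_scene_9.57.png
scene0.png
scenec.png
top0.png
topc.png
(np.float32(-121.18303), 0.185, np.float64(0.576), 0.096, [np.float64(100.50000000000001), np.float64(233.0), np.float64(125.00000000000001), np.float64(53.0)])
(np.float32(-120.77884), 0.195, np.float64(0.585), 0.093, [np.float64(100.0), np.float64(233.0), np.float64(124.49999999999999), np.float64(52.50000000000001)])
(np.float32(-120.71789), 0.2, np.float64(0.588), 0.09, [np.float64(100.50000000000001), np.float64(233.0), np.float64(125.00000000000001), np.float64(52.50000000000001)])
(np.float32(-118.64287), 0.19, np.float64(0.579), 0.096, [np.float64(100.50000000000001), np.float64(233.0), np.float64(124.49999999999999), np.float64(54.0)])
(np.float32(-118.46912), 0.19, np.float64(0.579), 0.093, [np.float64(101.5), np.float64(233.0), np.float64(125.00000000000001), np.float64(53.0)])
(np.float32(-118.410355), 0.2, np.float64(0.588), 0.093, [np.float64(99.5), np.float64(233.0), np.float64(125.00000000000001), np.float64(53.5)])
(np.float32(-117.9483), 0.19, np.float64(0.582), 0.096, [np.float64(99.5), np.float64(233.0), np.float64(124.49999999999999), np.float64(53.0)])
(np.float32(-117.6998), 0.185, np.float64(0.576), 0.093, [np.float64(101.5), np.float64(233.49999999999997), np.float64(126.0), np.float64(52.0)])
(np.float32(-117.4273), 0.19, np.float64(0.582), 0.093, [np.float64(100.50000000000001), np.float64(233.0), np.float64(124.49999999999999), np.float64(51.0)])
(np.float32(-117.293274), 0.195, np.float64(0.582), 0.093, [np.float64(101.0), np.float64(233.0), np.float64(125.00000000000001), np.float64(53.5)])
```

View pics/v1.png

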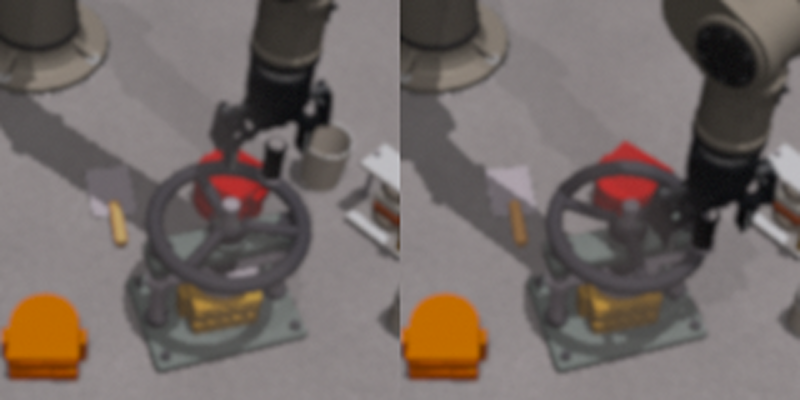

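The left panel (t=8.85) shows the knob free between the fingers at crop (274,160). The right panel (t=9.57) shows it at (705,230), also between the fingers.

Run:
```python
from h import *
import pickle
P=pickle.load(open("pics/l_scene.pkl","rb"))
for uv in((379.6,184),(392,212),(386.8,193.4)):
    x=atz(P,uv,.234)[:2];d=x-(.585,.0925);print(x,np.degrees(np.arctan2(d[1],d[0])),np.hypot(*d))
for ph in(124.5,119,52.5,46):print(ph,proj(P,[.585+.091*np.cos(np.radians(ph)),.0925+.091*np.sin(np.radians(ph)),.234]))
```

```text
[0.53739452 0.16850232] 122.06174277323494 0.08968073757304584
[0.6482954  0.16043323] 47.02408350373576 0.09285058231223958
[0.57861899 0.17447242] 94.4511175267568 0.08222040524505655
124.5 [378.79443661 183.15057709]
119 [381.12828224 184.56309957]
52.5 [392.23112238 209.61451298]
46 [391.20768466 212.17532043]
```

```bash
sed -i 's/^CE=.*/CE=np.array([.5855,.0925])/' h.py
python3 - <<'E'
from h import *
c,w=coast(np.radians(44.3),1.80,11,.024,.0012);print(np.degrees(c),w);c[-1]-=.03;rows(c,(.6515,.156),CE)
E
```

```text
[ 35.73064644  27.21382205  18.74932657  10.33696048   1.97652505
  -6.33217771 -14.58934503 -22.79517339 -30.94985854 -39.05359544
 -47.10657834] 1.681046653126771
[[85, [8, -10.5, 0], [0, 0, 0]], [85, [7, -11.5, 0], [0, 0, 0]], [85, [5, -12.5, 0], [0, 0, 0]], [85, [3.5, -12.5, 0], [0, 0, 0]], [85, [1.5, -13.5, 0], [0, 0, 0]], [85, [-0.5, -13, 0], [0, 0, 0]], [85, [-2.5, -13, 0], [0, 0, 0]], [85, [-4, -12.5, 0], [0, 0, 0]], [85, [-6, -11.5, 0], [0, 0, 0]], [85, [-7.5, -10.5, 0], [0, 0, 0]], [85, [-10.5, -11, 0], [0, 0, 0]]]
cmd end [645.5  24. ]
```

{"api": "apply_moves", "payload": {
  "commands": [
    [85,[8,-10.5,0],[0,0,0]],
    [85,[7,-11.5,0],[0,0,0]],
    [85,[5,-12.5,0],[0,0,0]],
    [85,[3.5,-12.5,0],[0,0,0]],
    [85,[1.5,-13.5,0],[0,0,0]],
    [85,[-0.5,-13,0],[0,0,0]],
    [85,[-2.5,-13,0],[0,0,0]],
    [85,[-4,-12.5,0],[0,0,0]],
    [85,[-6,-11.5,0],[0,0,0]],
    [85,[-7.5,-10.5,0],[0,0,0]],
    [85,[-10.5,-11,0],[0,0,0]]
  ]
}}

```text
time_s: 10.53
eef_pos: [0.6449, 0.0231, 0.2183]
tcp_rot: [1.0, -0.0, 0.0, -0.0]
wrist_force: [-0.2, -0.5, -0.0]
grip_width: 0.0851
finger_force: 0.0
```

```bash
python3 look.py -47 scene;  python3 - <<'E'
import cv2,glob
f=sorted(glob.glob("pics/l_scene_10*.png"))[-1];a=cv2.imread(f)[120:280,270:430]
cv2.imwrite("pics/v2.png",cv2.resize(a,None,fx=3.5,fy=3.5,interpolation=2))
E
```

```text
10.5333 [0.6449 0.0231 0.2183] [-0.25 -0.45 -0.01] 0.08512609258944534 0.0
scene 0.188 spoke phi 315.0 -16.324404
scene 0.194 spoke phi 315.5 -19.012411
10.5833 [0.643  0.0199 0.2182]
[0.583  0.0913] 0.185 315.5 -14.8
[0.583  0.0913] 0.192 315.0 -18.1
[0.583  0.0913] 0.199 314.0 -20.6
[0.5855 0.0925] 0.185 319.0 -14.3
[0.5855 0.0925] 0.192 316.0 -18.2
[0.5855 0.0925] 0.199 314.50000000000006 -21.2
```

View pics/v2.png

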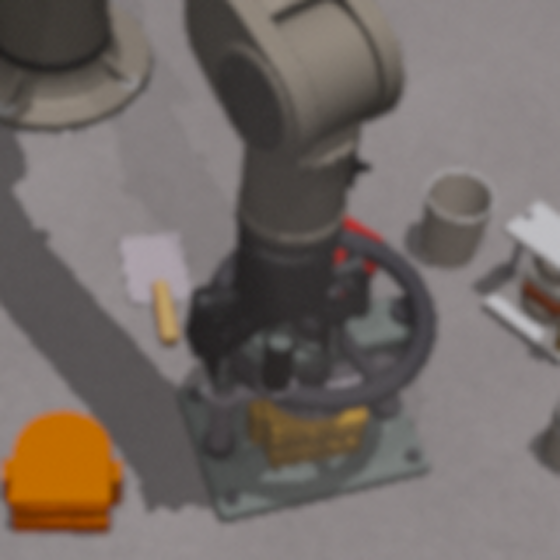

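The knob sits at crop (278,362), midway between the fingers (205 and 345).

Run:
```python
from h import *
import pickle
P=pickle.load(open("pics/l_scene.pkl","rb"))
x=atz(P,(349.4,223.4),.234)[:2];d=x-CE;print(x,np.degrees(np.arctan2(d[1],d[0])),np.hypot(*d))
for st,w0 in((-50.5,1.69),):
    c,w=coast(np.radians(st),w0,11,.024,.0012);print(np.degrees(c)%360,w);c[-1]-=.03;rows(c,(.6455,.024),CE)
```

```text
[0.65052731 0.02758667] -44.94974479041255 0.0918819413800269
[301.45490598 293.46034239 285.51611657 277.62203661 269.77791133
 261.98355027 254.2387637  246.54336264 238.89715878 231.29996456
 223.75159314] 1.5755728653820122
[[85, [-12.5, -9, 0], [0, 0, 0]], [85, [-11.5, -6, 0], [0, 0, 0]], [85, [-11.5, -4, 0], [0, 0, 0]], [85, [-12.5, -2.5, 0], [0, 0, 0]], [85, [-12.5, -1, 0], [0, 0, 0]], [85, [-12, 1, 0], [0, 0, 0]], [85, [-12, 2.5, 0], [0, 0, 0]], [85, [-11.5, 4, 0], [0, 0, 0]], [85, [-11, 5.5, 0], [0, 0, 0]], [85, [-10, 7, 0], [0, 0, 0]], [85, [-10.5, 10, 0], [0, 0, 0]]]
cmd end [518.   31.5]
```

Run:
```python
from h import *
c,w=coast(np.radians(-49.7),1.63,12,.022,.0014);print(np.degrees(c)%360,w);c[-1]-=.03;rows(c,(.6455,.024),CE)
```

```text
[302.54471929 294.84695843 287.20647823 279.62304048 272.09640799
 264.62634453 257.21261487 249.85498474 242.55322085 235.3070909
 228.11636353 220.98080835] 1.488417937391852
[[85, [-11, -8, 0], [0, 0, 0]], [85, [-11, -6, 0], [0, 0, 0]], [85, [-11, -4.5, 0], [0, 0, 0]], [85, [-12, -2.5, 0], [0, 0, 0]], [85, [-11.5, -1.5, 0], [0, 0, 0]], [85, [-12, 0.5, 0], [0, 0, 0]], [85, [-11.5, 2, 0], [0, 0, 0]], [85, [-11.5, 3, 0], [0, 0, 0]], [85, [-10.5, 4.5, 0], [0, 0, 0]], [85, [-10, 6, 0], [0, 0, 0]], [85, [-9, 7.5, 0], [0, 0, 0]], [85, [-9.5, 10, 0], [0, 0, 0]]]
cmd end [515.  35.]
```

{"api": "apply_moves", "payload": {
  "commands": [
    [85,[-11,-8,0],[0,0,0]],
    [85,[-11,-6,0],[0,0,0]],
    [85,[-11,-4.5,0],[0,0,0]],
    [85,[-12,-2.5,0],[0,0,0]],
    [85,[-11.5,-1.5,0],[0,0,0]],
    [85,[-12,0.5,0],[0,0,0]],
    [85,[-11.5,2,0],[0,0,0]],
    [85,[-11.5,3,0],[0,0,0]],
    [85,[-10.5,4.5,0],[0,0,0]],
    [85,[-10,6,0],[0,0,0]],
    [85,[-9,7.5,0],[0,0,0]],
    [85,[-9.5,10,0],[0,0,0]]
  ]
}}

```text
time_s: 11.58
eef_pos: [0.5143, 0.0353, 0.2184]
tcp_rot: [1.0, -0.0, 0.0, 0.0]
wrist_force: [0.8, -0.6, 0.2]
grip_width: 0.0851
finger_force: 0.0
```

```bash
python3 look.py 221 scene;  python3 - <<'E'
import cv2,glob
f=sorted(glob.glob("pics/l_scene_11*.png"))[-1];a=cv2.imread(f)[120:280,270:430]
cv2.imwrite("pics/v3.png",cv2.resize(a,None,fx=3.5,fy=3.5,interpolation=2))
E
```

```text
11.5833 [0.5143 0.0353 0.2184] [ 0.84 -0.64  0.22] 0.08508393427910885 0.0
scene 0.188 spoke phi 225.0 -28.28234
scene 0.194 spoke phi 220.5 -37.113903
11.6333 [0.5125 0.0383 0.2184]
[0.583  0.0913] 0.185 226.5 -28.4
[0.583  0.0913] 0.192 221.0 -34.5
[0.583  0.0913] 0.199 220.5 -32.6
[0.5855 0.0925] 0.185 226.0 -23.1
[0.5855 0.0925] 0.192 221.5 -27.1
[0.5855 0.0925] 0.199 219.5 -34.5
```

View pics/v3.png

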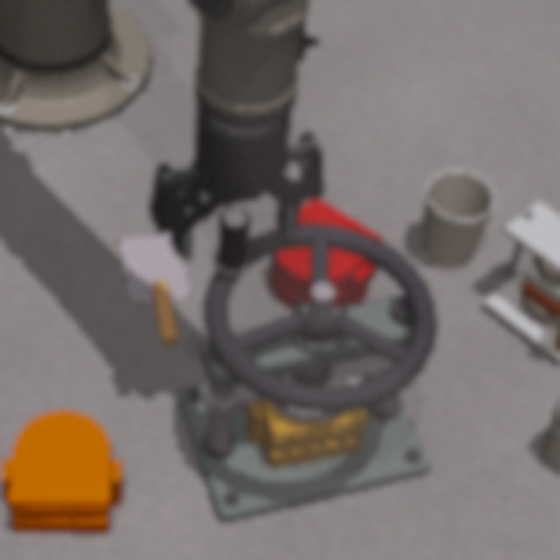

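The knob is at crop (235,237), between the fingers, and the spoke angle agrees with the prediction.

Run:
```python
from h import *
c,w=coast(np.radians(216.7),1.485,12,.022,.0014);print(np.degrees(c)%360,w);c[-1]-=.03;rows(c,(.515,.035),CE)
```

```text
[209.63567478 202.62599612 195.67073677 188.76967044 181.92257177
 175.12921634 168.38938065 161.70284216 155.06937923 148.48877115
 141.96079812 135.48524127] 1.3504903893135558
[[85, [-8.5, 12.5, 0], [0, 0, 0]], [85, [-5, 10, 0], [0, 0, 0]], [85, [-3.5, 10.5, 0], [0, 0, 0]], [85, [-2.5, 10.5, 0], [0, 0, 0]], [85, [-1, 11, 0], [0, 0, 0]], [85, [0.5, 10.5, 0], [0, 0, 0]], [85, [1.5, 11, 0], [0, 0, 0]], [85, [2.5, 10, 0], [0, 0, 0]], [85, [4, 10, 0], [0, 0, 0]], [85, [5, 9, 0], [0, 0, 0]], [85, [6, 8.5, 0], [0, 0, 0]], [85, [8.5, 9.5, 0], [0, 0, 0]]]
cmd end [522.5 158. ]
```

{"api": "apply_moves", "payload": {
  "commands": [
    [85,[-8.5,12.5,0],[0,0,0]],
    [85,[-5,10,0],[0,0,0]],
    [85,[-3.5,10.5,0],[0,0,0]],
    [85,[-2.5,10.5,0],[0,0,0]],
    [85,[-1,11,0],[0,0,0]],
    [85,[0.5,10.5,0],[0,0,0]],
    [85,[1.5,11,0],[0,0,0]],
    [85,[2.5,10,0],[0,0,0]],
    [85,[4,10,0],[0,0,0]],
    [85,[5,9,0],[0,0,0]],
    [85,[6,8.5,0],[0,0,0]],
    [85,[8.5,9.5,0],[0,0,0]]
  ]
}}

```text
time_s: 12.63
eef_pos: [0.5232, 0.1585, 0.2182]
tcp_rot: [1.0, -0.0, -0.0, 0.0]
wrist_force: [0.6, -0.4, -1.2]
grip_width: 0.085
finger_force: 0.0
```

```bash
python3 look.py 135.5 scene;  python3 - <<'E'
import cv2,glob
f=sorted(glob.glob("pics/l_scene_12*.png"))[-1];a=cv2.imread(f)[120:280,270:430]
cv2.imwrite("pics/v4.png",cv2.resize(a,None,fx=3.5,fy=3.5,interpolation=2))
E
```

```text
12.6333 [0.5232 0.1585 0.2182] [ 0.64 -0.41 -1.18] 0.08496184523599727 0.0
scene 0.188 spoke phi 131.5 -19.76767
scene 0.194 spoke phi 133.0 -31.411367
12.6833 [0.5249 0.1608 0.2185]
[0.583  0.0913] 0.185 124.0 -21.0
[0.583  0.0913] 0.192 133.0 -28.6
[0.583  0.0913] 0.199 132.5 -32.5
[0.5855 0.0925] 0.185 123.5 -28.8
[0.5855 0.0925] 0.192 132.5 -24.2
[0.5855 0.0925] 0.199 133.0 -34.1
```

View pics/v4.png

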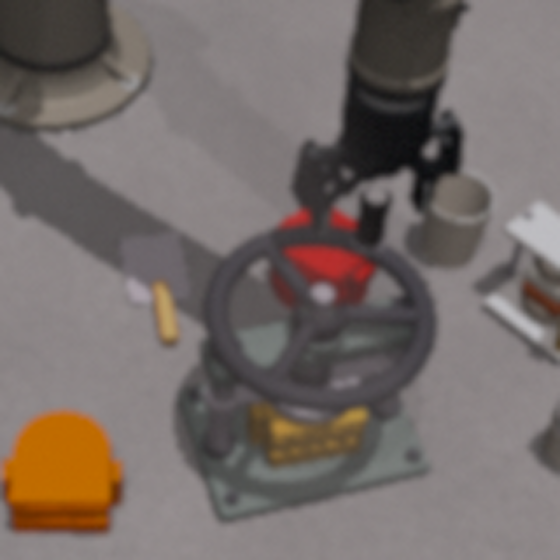

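The knob is at crop (374,217), still between the fingers. I'll keep following.

Run:
```python
from h import *
c,w=coast(np.radians(128),1.40,12,.022,.0014);print(np.degrees(c)%360,w);c[-1]-=.03;rows(c,(.5225,.158),CE)
```

```text
[121.34071765 114.73439752 108.18081937 101.67976386  95.2310126
  88.83434808  82.4895537   76.19641376  69.95471345  63.76423888
  57.62477702  51.53611574] 1.2696363094055896
[[85, [15.5, 12, 0], [0, 0, 0]], [85, [9.5, 5, 0], [0, 0, 0]], [85, [9.5, 4, 0], [0, 0, 0]], [85, [10, 2.5, 0], [0, 0, 0]], [85, [10, 1.5, 0], [0, 0, 0]], [85, [10.5, 0.5, 0], [0, 0, 0]], [85, [10, -1, 0], [0, 0, 0]], [85, [9.5, -1.5, 0], [0, 0, 0]], [85, [9.5, -3, 0], [0, 0, 0]], [85, [9, -4, 0], [0, 0, 0]], [85, [8.5, -4.5, 0], [0, 0, 0]], [85, [10, -7.5, 0], [0, 0, 0]]]
cmd end [644. 162.]
```

{"api": "apply_moves", "payload": {
  "commands": [
    [85,[14,10,0],[0,0,0]],
    [85,[11,7,0],[0,0,0]],
    [85,[9.5,4,0],[0,0,0]],
    [85,[10,2.5,0],[0,0,0]],
    [85,[10,1.5,0],[0,0,0]],
    [85,[10.5,0.5,0],[0,0,0]],
    [85,[10,-1,0],[0,0,0]],
    [85,[9.5,-1.5,0],[0,0,0]],
    [85,[9.5,-3,0],[0,0,0]],
    [85,[9,-4,0],[0,0,0]],
    [85,[8.5,-4.5,0],[0,0,0]],
    [85,[10,-7.5,0],[0,0,0]]
  ]
}}

```text
time_s: 13.68
eef_pos: [0.6447, 0.1618, 0.2184]
tcp_rot: [1.0, 0.0, -0.0, -0.0]
wrist_force: [0.3, -0.2, -0.8]
grip_width: 0.0848
finger_force: 0.0
```

```bash
python3 look.py 51.5 scene;  python3 - <<'E'
import cv2,glob
f=sorted(glob.glob("pics/l_scene_13*.png"))[-1];a=cv2.imread(f)[120:280,270:430]
cv2.imwrite("pics/v5.png",cv2.resize(a,None,fx=3.5,fy=3.5,interpolation=2))
E
```

```text
13.6833 [0.6447 0.1618 0.2184] [ 0.34 -0.15 -0.83] 0.08484554808173148 0.0
scene 0.188 spoke phi 47.5 -19.183765
scene 0.194 spoke phi 52.50000000000001 -21.322285
13.7333 [0.647  0.1586 0.2181]
[0.583  0.0913] 0.185 42.0 -26.4
[0.583  0.0913] 0.192 51.0 -20.6
[0.583  0.0913] 0.199 56.5 -23.1
[0.5855 0.0925] 0.185 42.0 -29.7
[0.5855 0.0925] 0.192 49.5 -22.4
[0.5855 0.0925] 0.199 54.5 -21.4
```

View pics/v5.png

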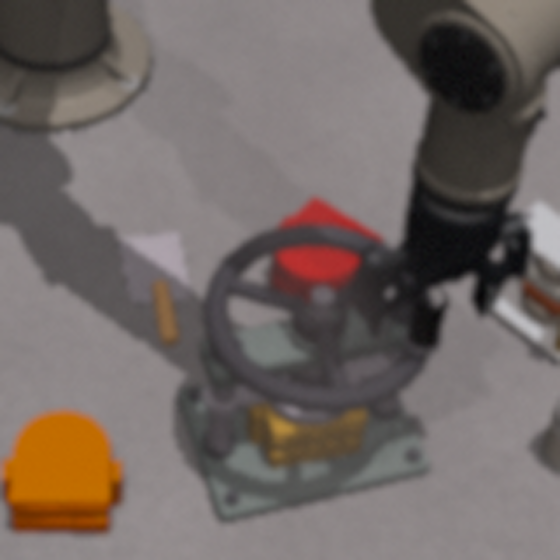

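The knob is at crop (427,320), between the fingers, phi about 49°. I'll follow one more second, then close while still moving with it.

Run:
```python
from h import *
c,w=coast(np.radians(45.3),1.27,18,.022,.0014);print(np.degrees(c)%360,w)
s=np.cumsum([.09,.08,.07,.055,.04,.02]);e=np.r_[c,c[-1]-s]
rows(e[:12],(.644,.162),CE)
q=CE+.091*np.array([np.cos(e[11]),np.sin(e[11])]);q=np.round(q*2000)/2000;print(q)
rows(e[12:],q,CE,20);print(np.degrees(e[-1]))
```

```text
[ 39.26019499  33.27077614  27.33153392  21.44225969  15.60274565
   9.81278487   4.0721713  358.38069973 352.73816579 347.144366
 341.59909769 336.10215905 330.6533491  325.2524677  319.89931554
 314.59369415 309.33540587 304.12425387] 1.0862529598902857
[[85, [12, -12, 0], [0, 0, 0]], [85, [5.5, -7.5, 0], [0, 0, 0]], [85, [5, -8, 0], [0, 0, 0]], [85, [3.5, -8.5, 0], [0, 0, 0]], [85, [3, -9, 0], [0, 0, 0]], [85, [2, -9, 0], [0, 0, 0]], [85, [1.5, -9, 0], [0, 0, 0]], [85, [-0, -9, 0], [0, 0, 0]], [85, [-0.5, -9, 0], [0, 0, 0]], [85, [-2, -8.5, 0], [0, 0, 0]], [85, [-2, -8.5, 0], [0, 0, 0]], [85, [-3.5, -8.5, 0], [0, 0, 0]]]
cmd end [668.5  55.5]
[0.6685 0.0555]
[[20, [-3.5, -7.5, 0], [0, 0, 0]], [20, [-4.5, -7.5, 0], [0, 0, 0]], [20, [-5.5, -6.5, 0], [0, 0, 0]], [20, [-5.5, -6.5, 0], [0, 0, 0]], [20, [-6.5, -5.5, 0], [0, 0, 0]], [20, [-6.5, -5, 0], [0, 0, 0]], [20, [-7, -4, 0], [0, 0, 0]], [20, [-6.5, -3.5, 0], [0, 0, 0]], [20, [-6, -2.5, 0], [0, 0, 0]], [20, [-4.5, -1.5, 0], [0, 0, 0]], [20, [-3.5, -1, 0], [0, 0, 0]], [20, [-2, -0.5, 0], [0, 0, 0]]]
cmd end [607.   4.]
-76.21574785559595
```

{"api": "apply_moves", "payload": {
  "commands": [
    [85,[11,-11,0],[0,0,0]],
    [85,[6.5,-8.5,0],[0,0,0]],
    [85,[5,-8,0],[0,0,0]],
    [85,[3.5,-8.5,0],[0,0,0]],
    [85,[3,-9,0],[0,0,0]],
    [85,[2,-9,0],[0,0,0]],
    [85,[1.5,-9,0],[0,0,0]],
    [85,[0,-9,0],[0,0,0]],
    [85,[-0.5,-9,0],[0,0,0]],
    [85,[-2,-8.5,0],[0,0,0]],
    [85,[-2,-8.5,0],[0,0,0]],
    [85,[-3.5,-8.5,0],[0,0,0]]
  ]
}}

```text
time_s: 14.73
eef_pos: [0.6684, 0.0546, 0.2183]
tcp_rot: [1.0, -0.0, 0.0, 0.0]
wrist_force: [0.2, 0.2, -0.7]
grip_width: 0.0853
finger_force: 0.0
```

{"api": "apply_moves", "payload": {
  "commands": [
    [20,[-3.5,-7.5,0],[0,0,0]],
    [20,[-4.5,-7.5,0],[0,0,0]],
    [20,[-5.5,-6.5,0],[0,0,0]],
    [20,[-5.5,-6.5,0],[0,0,0]],
    [20,[-6.5,-5.5,0],[0,0,0]],
    [20,[-6.5,-5,0],[0,0,0]],
    [20,[-7,-4,0],[0,0,0]],
    [20,[-6.5,-3.5,0],[0,0,0]],
    [20,[-6,-2.5,0],[0,0,0]],
    [20,[-4.5,-1.5,0],[0,0,0]],
    [20,[-3.5,-1,0],[0,0,0]],
    [20,[-2,-0.5,0],[0,0,0]]
  ]
}}

```text
time_s: 15.73
eef_pos: [0.6068, 0.0042, 0.2186]
tcp_rot: [1.0, 0.0, 0.0, -0.0]
wrist_force: [-0.4, 2.0, 2.8]
grip_width: 0.0253
finger_force: 56.5
```

{"api": "apply_moves", "payload": {
  "commands": [
    [20,[0,0,0],[0,0,0]],
    [20,[0,0,0],[0,0,0]],
    [20,[0,0,0],[0,0,0]],
    [20,[0,0,0],[0,0,0]],
    [20,[0,0,0],[0,0,0]]
  ]
}}

```text
time_s: 16.15
eef_pos: [0.6076, 0.0044, 0.2186]
tcp_rot: [1.0, 0.0, 0.0, -0.0]
wrist_force: [-0.6, 2.6, 4.7]
grip_width: 0.0248
finger_force: 56.5
```

```bash
python3 look.py -76 scene;  python3 - <<'E'
import cv2,glob
f=sorted(glob.glob("pics/l_scene_16*.png"))[-1];a=cv2.imread(f)[120:280,270:430]
cv2.imwrite("pics/v6.png",cv2.resize(a,None,fx=3.5,fy=3.5,interpolation=2))
E
```

```text
16.15 [0.6076 0.0044 0.2186] [-0.6   2.62  4.75] 0.02476347605826691 56.45199580671033
scene 0.188 spoke phi 289.5 -22.214252
scene 0.194 spoke phi 286.5 -10.6640835
16.2 [0.6075 0.0043 0.2186]
[0.583  0.0913] 0.185 289.5 -23.7
[0.583  0.0913] 0.192 289.0 -14.7
[0.583  0.0913] 0.199 282.0 -9.1
[0.5855 0.0925] 0.185 288.0 -22.3
[0.5855 0.0925] 0.192 290.0 -20.1
[0.5855 0.0925] 0.199 284.0 -8.6
```

Run:
```python
from h import *
d=np.r_[.03,.06,[.08]*22];e=np.radians(-76)-np.cumsum(d)
rows(e[:12],(.607,.004),CE,20)
q=CE+.091*np.array([np.cos(e[11]),np.sin(e[11])]);q=np.round(q*2000)/2000
d2=np.r_[.07,.06,.05,[.035]*9];e2=e[23]-np.cumsum(d2)
rows(e[12:],q,CE,20);print(np.degrees(e[23]))
q=CE+.091*np.array([np.cos(e[23]),np.sin(e[23])]);q=np.round(q*2000)/2000
rows(e2,q,CE,20);print(np.degrees(e2[-1]))
```

```text
[[20, [-2, -0.5, 0], [0, 0, 0]], [20, [-5.5, -1, 0], [0, 0, 0]], [20, [-7, -0.5, 0], [0, 0, 0]], [20, [-7.5, -0.5, 0], [0, 0, 0]], [20, [-7.5, 0.5, 0], [0, 0, 0]], [20, [-7, 0.5, 0], [0, 0, 0]], [20, [-7, 1.5, 0], [0, 0, 0]], [20, [-7, 2.5, 0], [0, 0, 0]], [20, [-7, 2.5, 0], [0, 0, 0]], [20, [-6.5, 3, 0], [0, 0, 0]], [20, [-6.5, 3.5, 0], [0, 0, 0]], [20, [-6, 4.5, 0], [0, 0, 0]]]
cmd end [530.5  20. ]
[[20, [-5.5, 4.5, 0], [0, 0, 0]], [20, [-5, 5, 0], [0, 0, 0]], [20, [-5, 5.5, 0], [0, 0, 0]], [20, [-4.5, 5.5, 0], [0, 0, 0]], [20, [-3.5, 6.5, 0], [0, 0, 0]], [20, [-3.5, 6.5, 0], [0, 0, 0]], [20, [-3, 6.5, 0], [0, 0, 0]], [20, [-2.5, 7, 0], [0, 0, 0]], [20, [-1.5, 7, 0], [0, 0, 0]], [20, [-1.5, 7, 0], [0, 0, 0]], [20, [-0.5, 7.5, 0], [0, 0, 0]], [20, [0, 7, 0], [0, 0, 0]]]
cmd end [494.5  95.5]
-181.99719209920232
[[20, [0.5, 6.5, 0], [0, 0, 0]], [20, [0.5, 5.5, 0], [0, 0, 0]], [20, [1, 4.5, 0], [0, 0, 0]], [20, [1, 3, 0], [0, 0, 0]], [20, [0.5, 3, 0], [0, 0, 0]], [20, [1, 3, 0], [0, 0, 0]], [20, [1, 3, 0], [0, 0, 0]], [20, [1.5, 3, 0], [0, 0, 0]], [20, [1, 3, 0], [0, 0, 0]], [20, [1.5, 3, 0], [0, 0, 0]], [20, [1.5, 2.5, 0], [0, 0, 0]], [20, [1.5, 3, 0], [0, 0, 0]]]
cmd end [507.  138.5]
-210.3586029581781
```

{"api": "apply_moves", "payload": {
  "commands": [
    [20,[-2,-0.5,0],[0,0,0]],
    [20,[-5.5,-1,0],[0,0,0]],
    [20,[-7,-0.5,0],[0,0,0]],
    [20,[-7.5,-0.5,0],[0,0,0]],
    [20,[-7.5,0.5,0],[0,0,0]],
    [20,[-7,0.5,0],[0,0,0]],
    [20,[-7,1.5,0],[0,0,0]],
    [20,[-7,2.5,0],[0,0,0]],
    [20,[-7,2.5,0],[0,0,0]],
    [20,[-6.5,3,0],[0,0,0]],
    [20,[-6.5,3.5,0],[0,0,0]],
    [20,[-6,4.5,0],[0,0,0]]
  ]
}}

```text
time_s: 17.2
eef_pos: [0.5305, 0.0202, 0.2185]
tcp_rot: [1.0, -0.0, 0.001, -0.0]
wrist_force: [2.4, 3.0, 4.9]
grip_width: 0.0254
finger_force: 56.6
```

{"api": "apply_moves", "payload": {
  "commands": [
    [20,[-5.5,4.5,0],[0,0,0]],
    [20,[-5,5,0],[0,0,0]],
    [20,[-5,5.5,0],[0,0,0]],
    [20,[-4.5,5.5,0],[0,0,0]],
    [20,[-3.5,6.5,0],[0,0,0]],
    [20,[-3.5,6.5,0],[0,0,0]],
    [20,[-3,6.5,0],[0,0,0]],
    [20,[-2.5,7,0],[0,0,0]],
    [20,[-1.5,7,0],[0,0,0]],
    [20,[-1.5,7,0],[0,0,0]],
    [20,[-0.5,7.5,0],[0,0,0]],
    [20,[0,7,0],[0,0,0]]
  ]
}}

```text
time_s: 18.2
eef_pos: [0.4946, 0.0951, 0.2185]
tcp_rot: [1.0, -0.0, 0.0, 0.001]
wrist_force: [2.7, -0.9, 7.0]
grip_width: 0.0252
finger_force: 56.6
```

{"api": "apply_moves", "payload": {
  "commands": [
    [20,[0.5,6.5,0],[0,0,0]],
    [20,[0.5,5.5,0],[0,0,0]],
    [20,[1,4.5,0],[0,0,0]],
    [20,[1,3,0],[0,0,0]],
    [20,[0.5,3,0],[0,0,0]],
    [20,[1,3,0],[0,0,0]],
    [20,[1,3,0],[0,0,0]],
    [20,[1.5,3,0],[0,0,0]],
    [20,[1,3,0],[0,0,0]],
    [20,[1.5,3,0],[0,0,0]],
    [20,[1.5,2.5,0],[0,0,0]],
    [20,[1.5,3,0],[0,0,0]]
  ]
}}

```text
time_s: 19.2
eef_pos: [0.5066, 0.1379, 0.2185]
tcp_rot: [1.0, -0.0, -0.001, 0.001]
wrist_force: [-0.2, -0.9, 9.0]
grip_width: 0.0251
finger_force: 56.7
```

Run:
```python
from h import *
e=np.radians(149.6)-np.cumsum([.035]*30)
rows(e,(.507,.1385),CE,20);print(np.degrees(e[[11,23,29]]))
```

```text
[[20, [1.5, 3, 0], [0, 0, 0]], [20, [2, 2.5, 0], [0, 0, 0]], [20, [2, 2.5, 0], [0, 0, 0]], [20, [1.5, 2.5, 0], [0, 0, 0]], [20, [2, 2.5, 0], [0, 0, 0]], [20, [2.5, 2.5, 0], [0, 0, 0]], [20, [2, 2, 0], [0, 0, 0]], [20, [2.5, 2.5, 0], [0, 0, 0]], [20, [2, 2, 0], [0, 0, 0]], [20, [2.5, 2, 0], [0, 0, 0]], [20, [2.5, 2, 0], [0, 0, 0]], [20, [2.5, 2, 0], [0, 0, 0]], [20, [2.5, 2, 0], [0, 0, 0]], [20, [3, 1.5, 0], [0, 0, 0]], [20, [2.5, 1.5, 0], [0, 0, 0]], [20, [3, 1.5, 0], [0, 0, 0]], [20, [3, 1.5, 0], [0, 0, 0]], [20, [2.5, 1.5, 0], [0, 0, 0]], [20, [3, 1, 0], [0, 0, 0]], [20, [3, 1.5, 0], [0, 0, 0]], [20, [3, 1, 0], [0, 0, 0]], [20, [3, 0.5, 0], [0, 0, 0]], [20, [3.5, 1, 0], [0, 0, 0]], [20, [3, 0.5, 0], [0, 0, 0]], [20, [3, 1, 0], [0, 0, 0]], [20, [3, 0, 0], [0, 0, 0]], [20, [3.5, 0.5, 0], [0, 0, 0]], [20, [3, 0.5, 0], [0, 0, 0]], [20, [3, -0, 0], [0, 0, 0]], [20, [3.5, -0, 0], [0, 0, 0]]]
cmd end [586.5 183.5]
[125.5357726  101.47154521  89.43943151]
```

{"api": "apply_moves", "payload": {
  "commands": [
    [20,[1.5,3,0],[0,0,0]],
    [20,[2,2.5,0],[0,0,0]],
    [20,[2,2.5,0],[0,0,0]],
    [20,[1.5,2.5,0],[0,0,0]],
    [20,[2,2.5,0],[0,0,0]],
    [20,[2.5,2.5,0],[0,0,0]],
    [20,[2,2,0],[0,0,0]],
    [20,[2.5,2.5,0],[0,0,0]],
    [20,[2,2,0],[0,0,0]],
    [20,[2.5,2,0],[0,0,0]],
    [20,[2.5,2,0],[0,0,0]],
    [20,[2.5,2,0],[0,0,0]]
  ]
}}

```text
time_s: 20.2
eef_pos: [0.532, 0.1663, 0.2185]
tcp_rot: [1.0, -0.0, -0.001, 0.001]
wrist_force: [-1.0, 0.7, 8.6]
grip_width: 0.0253
finger_force: 56.7
```

{"api": "apply_moves", "payload": {
  "commands": [
    [20,[2.5,2,0],[0,0,0]],
    [20,[3,1.5,0],[0,0,0]],
    [20,[2.5,1.5,0],[0,0,0]],
    [20,[3,1.5,0],[0,0,0]],
    [20,[3,1.5,0],[0,0,0]],
    [20,[2.5,1.5,0],[0,0,0]]
  ]
}}

```text
time_s: 20.7
eef_pos: [0.5486, 0.1759, 0.2185]
tcp_rot: [1.0, -0.0, -0.0, 0.001]
wrist_force: [-0.4, 0.9, 8.2]
grip_width: 0.0254
finger_force: 56.6
```

{"api": "apply_moves", "payload": {
  "commands": [
    [20,[3,1,0],[0,0,0]],
    [20,[3,1.5,0],[0,0,0]],
    [20,[3,1,0],[0,0,0]],
    [20,[3,0.5,0],[0,0,0]],
    [20,[3.5,1,0],[0,0,0]],
    [20,[3,0.5,0],[0,0,0]]
  ]
}}

```text
time_s: 21.2
eef_pos: [0.5552, 0.1771, 0.2162]
tcp_rot: [1.0, 0.0, -0.013, 0.007]
wrist_force: [-36.4, -13.9, 22.8]
grip_width: 0.0247
finger_force: 56.9
```

The wheel has stopped: 39 N against the hand, which is no longer advancing. I'll ease off, open, and rise clear.

{"api": "apply_moves", "payload": {
  "commands": [
    [20,[0,0,0],[0,0,0]],
    [20,[-3,-1,0],[0,0,0]],
    [20,[-3,-1,0],[0,0,0]],
    [20,[-3,-1,0],[0,0,0]],
    [20,[0,0,0],[0,0,0]],
    [20,[0,0,0],[0,0,0]]
  ]
}}

```text
time_s: 21.7
eef_pos: [0.5549, 0.177, 0.2164]
tcp_rot: [1.0, 0.0, -0.004, 0.002]
wrist_force: [-8.1, -1.3, 3.1]
grip_width: 0.0247
finger_force: 59.3
```

{"api": "apply_moves", "payload": {
  "commands": [
    [85,[0,0,0],[0,0,0]],
    [85,[0,0,0],[0,0,0]],
    [85,[0,0,0],[0,0,0]],
    [85,[0,0,0],[0,0,0]],
    [85,[0,0,0],[0,0,0]],
    [85,[0,0,0],[0,0,0]],
    [85,[0,0,0],[0,0,0]]
  ]
}}

```text
time_s: 22.28
eef_pos: [0.5587, 0.1784, 0.2183]
tcp_rot: [1.0, -0.0, 0.0, 0.0]
wrist_force: [0.0, -0.0, -0.6]
grip_width: 0.0851
finger_force: 0.0
```

{"api": "apply_moves", "payload": {
  "commands": [
    [85,[0,0,5],[0,0,0]],
    [85,[0,0,15],[0,0,0]],
    [85,[0,0,25],[0,0,0]],
    [85,[0,0,25],[0,0,0]],
    [85,[0,0,25],[0,0,0]],
    [85,[0,0,15],[0,0,0]],
    [85,[-10,15,5],[0,0,0]],
    [85,[0,0,0],[0,0,0]]
  ]
}}

```text
time_s: 22.95
eef_pos: [0.5478, 0.1968, 0.336]
tcp_rot: [1.0, 0.002, 0.002, -0.001]
wrist_force: [-0.5, 1.5, 0.0]
grip_width: 0.085
finger_force: 0.0
```

```bash
python3 look.py 109 scene;  python3 - <<'E'
import cv2,glob
f=max(glob.glob("pics/l_scene_2*.png"));a=cv2.imread(f)[120:280,270:430]
cv2.imwrite("pics/v7.png",cv2.resize(a,None,fx=3.5,fy=3.5,interpolation=2))
E
```

```text
22.95 [0.5478 0.1968 0.336 ] [-0.45  1.5   0.03] 0.08497375194611136 0.0
scene 0.188 spoke phi 114.00000000000001 -21.536957
scene 0.194 spoke phi 115.49999999999999 -30.008087
23.0 [0.5481 0.1952 0.3345]
[0.583  0.0913] 0.185 112.5 -16.9
[0.583  0.0913] 0.192 115.49999999999999 -28.7
[0.583  0.0913] 0.199 116.00000000000001 -25.7
[0.5855 0.0925] 0.185 110.5 -14.9
[0.5855 0.0925] 0.192 115.0 -27.3
[0.5855 0.0925] 0.199 115.49999999999999 -31.5
```

View pics/v7.png

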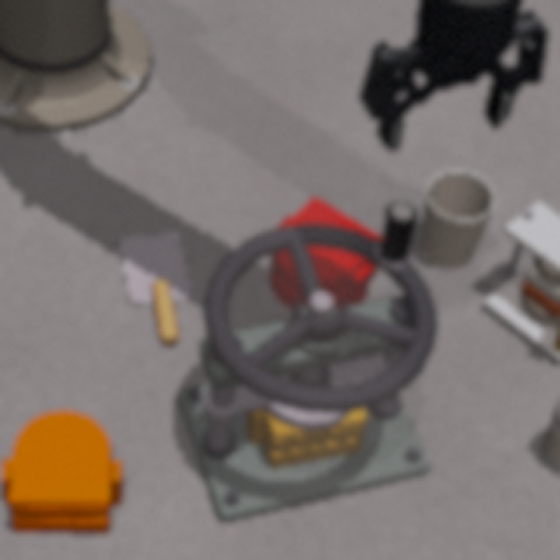

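The wheel stands at its end: knob at crop (400,230), phi about 112°, where the hand stalled. The flask and bystanders in view look undisturbed and the gripper is clear, so I'm handing in.

```bash
python3 -c "
from rig import order;print(order.finish_job())"
```

```text
the job is handed in; nothing more can be done
None
```

I handed the job in at about 23 s with no verdict returned: the wheel was swung to about 2.1 rad/s and ran untouched for over 7 s, and I caught it about 3 rad short of its end, turned it gently until it would go no further, then let go and drew clear. For a moment near 8.9 s the hand strayed about 20 mm from the knob, so I kept following past 14 s to leave a clean 5 s.

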